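# Close the board vise on a circuit board and latch it

## Robot

A 6-joint arm with a two-finger parallel gripper is mounted at the origin on a cart in front of the work surface, level with it; the furniture and walls round the work are solid. World frame = base frame: x ahead of the robot, y to its left, z up, the work surface at z = 0. Lengths are in m, angles in rad, forces in N, time in s.
With the tool pointing down it reaches from about 0.35 to 0.975 m from the base axis. Payload 4.9 kg.
Tool frame: the origin (TCP) lies midway between the tips of the shut fingers; the grasp point (between the pads) lies 19 mm behind it; z points along the fingers, y is the line along which they close (so a half turn about z gives the same grasp; the last joint's range is limited). The gripper opens to 85 mm and grips with 20 to 120 N. Pads are 22 mm wide; open, the fingers measure 114 mm over their backs; the gripper's body (76 mm by 85 mm) begins 54 mm behind the grasp point. The pads swing forward as they close: fully open they stand 13 mm farther back than shut.
Start: joints at [1.029, 0.053, 1.613, -0, 1.476, -0.119], TCP at [0.256, 0.57, 0.231] pointing down, gripper open.
Joint ranges: [-3.01, 3.01], [-1.01, 2.22], [0.06, 2.58], [-1.02, 4.17], [0.09, 2.62], [-3.14, 3.14]. Speed limits (rad/s): [2.57, 2.57, 3.14, 3.14, 3.14, 3.14].

## Interface

Orientations are given as a unit quaternion [w, x, y, z].
In Python, from bench import ctrl gives the robot as it stands. The module is installed in compiled form; this text tells all that it offers.
- The arm moves only by the tool step_arm, never from a script. Its argument "plan" is a list of rows, each a list of 2 entries, a list of its own where there are three numbers: the shift along the tool's x, y, z in mm, then the turn about the tool's z in degrees. In form: [[[tx, ty, tz], twist], ...]. A call has 1 to 12 rows; each row is the pose to reach, as a shift and turn from the pose commanded when the call began, along the tool's axes at that moment; what a row does not reach only later rows make up. A row lasts 1/8 s, in which the tool goes at most 62.5 mm and 10.7 degrees, less where a joint would pass 70% of its speed; a pose out of reach is approached as far as the arm can. A call with a gripper value outside its range is refused whole. "jaw" is the finger opening in mm, from 0 to 85.4, set as the call begins (left out, the last holds). The fingers move at their own pace and stop on an object; "grip_force" is the grip in N (left out, the last holds). Time passes only in rows, so rows that repeat a pose let the fingers close. It gives the time, the measured TCP pose, the force, the opening and the grip force at its end, in the units of the state.
- ctrl.read_state(): the state, without advancing time (a new reading comes with each control period).
- ctrl.read_camera(name): name is "scene" or "top"; returns a dict with "image" (480x640x3 uint8, red, green, blue), "depth" (480x640 float32, m along the optical axis (not along the pixel's ray), 0 where there is no reading), "K" (3x3 intrinsics, pixels), "origin" and "attitude" of the camera in the world. Camera axes: x right, y down, z forward; pixel columns grow to the right and rows downward; lengths in m; the calibration is good to about 2 mm. A picture is of the moment at which its call begins.
- ctrl.finish_job(): hands the job in; it is judged then, once.
The state is a dict: "time_s": time; "joint_positions": joint angles; "qvel": joint speeds; "tau": joint torques, N m; "position": TCP position; "tcp_rot": TCP orientation; "contact_force": force on the tool from outside, world axes, zero at the start; "moment": the same for the moment, N m; "gripper_width": opening from 0.0 (shut) to 1.0 (fully open); "gripper_force": force on a finger pad.
Only numpy, scipy, OpenCV 4.12 (cv2) and the standard library are available. Lean on these libraries where they do the work, as an engineer would, in place of code of your own. Each camera call takes 0.05 s, during which the arm holds its last target. There are 200 camera calls.

## Task

Get the blue circuit board ready for soldering: with the fingertips, push the sliding jaw of the board vise fully home so that its spring pad squares the board up against the fixed jaw, then swing the red latch all the way in behind the jaw so that it cannot back off. Only push the jaw and the latch: do not touch or lift the board itself, and leave the other things on the bench where they are.

Things in the scene. Friction and masses are not known exactly. Their poses are not given: they have to be found in the camera images.
- board_vise: Grey board vise plate bolted to the bench, 200 x 120 x 12 mm. Origin at bench height; the vise's x axis is the closing direction, away from the robot (yaw within 0.35 rad), y left, z up; the plate spans x -128 to +72, y -60 to +60 mm. The board stands on the black bed mat, top z 13 mm. Steel guide strips lead the sliding jaw: y 27 to 38 mm either side, x -123 to -53 mm, tops z 20 mm.
- fixed_jaw (a point): Middle of the clamping face of the dark fixed jaw at the vise's far end, at vise x +47, y 0, z 22 mm. The jaw is 80 mm wide, 20 mm thick, its top and screws end at z 36 mm.
- slide (a joint): Travel in m of the dark sliding jaw (head 100 mm wide, top z 36 mm) along the vise's +x: 0 = fully back towards the robot, 0.050 = home on its solid stop, which protects the board; starts at 0 to 0.012. It slides stiffly (about 5 N, near 9 N over the last millimetres, where the orange spring pad on its front is pressed in by 3.5 mm) and stays where it is left.
- thumb_plate (a point): Middle of the near face of the thumb plate, a bright steel upright plate 50 mm wide at the robot's side of the sliding jaw; it reaches from z 13 to z 42 mm above the bench, this point is at z 32 mm, vise y 0, vise x = slide - 0.105 m. Push on it along the vise's +x.
- latch (a joint): Angle of the red swing latch in rad, clockwise from above. 0: its bar points to the vise's +y (open, out to the left); 1.571: closed on its stop, the bar along the vise's +x, its end 3 mm behind the left wing of the closed jaw's head, propping it. Starts at -0.5 to 0.4, range -0.7 to 1.571. Turns easily (0.06 N m) and stays. While the jaw is over 3 mm from home the bar strikes it and cannot close.
- latch_pivot (a point): On the latch's vertical turning axis, at vise x -92, y +50 mm; z 32 mm above the bench, the top of the pivot screw.
- latch_post (a point): Middle of the black round finger post on the latch, 46 mm from the pivot axis: diameter 12 mm, z 27 to 47 mm above the bench. The red bar under it is 12 mm wide, z 21 to 27 mm, and ends 15 mm past the post's axis. Push the post sideways, round the pivot.
- circuit_board: Blue circuit board, 50 (its x) x 70 (its y) x 18 mm high, about 60 g, loose on four short feet on the vise's bed between the jaws. Origin at the centre of its underside. Starts 10 to 26 mm short of the fixed jaw, up to 0.1 rad askew; seated, its long edge lies along the fixed jaw and its origin is at vise x +22 mm.
- solder_spool: White spool of solder, 56 x 84 x 51 mm, loose bystander.
- tape_black: Roll of black tape lying flat, 62 mm diameter, 19 mm high, loose bystander.
- green_board: Green circuit board, 50 x 70 x 18 mm, loose bystander.
- side_cutters: Side cutters with blue handles lying flat, 58 x 138 x 14 mm, loose bystander.
- screwdriver_mini: Small screwdriver with a green handle lying flat, 16 x 140 x 16 mm, loose bystander to the right of the vise.
- multimeter: Orange and black multimeter lying face up, 150 x 75 x 46 mm, loose bystander.

How it is judged:
On the way, in this order (a step that is already met when the one before it is completed fails the run):
1. the sliding jaw is pushed home with the board squared against the fixed jaw (value of joint slide above 0.0465 m and x of circuit_board in the frame of board_vise between 0.0205 and 0.024 m and y of circuit_board in the frame of board_vise between -0.012 and 0.012 m and z of circuit_board in the frame of board_vise below 0.0155 m and angle between the x axis of circuit_board and the x axis of board_vise, either way round below 0.04 rad and not (value of joint latch above 1.4 rad)), for 0.2 s.
2. the latch is swung shut behind the closed jaw (value of joint latch above 1.4 rad and value of joint slide above 0.0465 m), for 0.2 s.
At the end, for the whole second after the job is handed in: The sliding jaw stands within 3.5 mm of its stop, the latch is closed to at least 1.40 rad, and the board rests on the bed against the fixed jaw: origin at vise x 20.5 to 24 mm, within 12 mm of the middle in y, square within 0.04 rad, flat and at rest (all of step 2 and x of circuit_board in the frame of board_vise between 0.0205 and 0.024 m and y of circuit_board in the frame of board_vise between -0.012 and 0.012 m and z of circuit_board in the frame of board_vise below 0.0155 m and angle between the x axis of circuit_board and the x axis of board_vise, either way round below 0.04 rad and linear speed of circuit_board below 0.01 m/s); the robot touches nothing.
It fails at once if the robot touches the circuit board (contact force between circuit_board and the fingers above 0.5 N or contact force between circuit_board and the arm above 0.5 N).
It fails at once if the circuit board is lifted or tipped (z of circuit_board in the frame of board_vise above 0.019 m or angle between circuit_board's own z axis and vertical above 0.15 rad).
It fails at once if another thing on the bench is disturbed (moved more than 15 mm) (distance of any of solder_spool, tape_black, green_board, side_cutters, screwdriver_mini, multimeter from where it was at the start of the episode above 0.015 m).
It also fails if it takes over 45 s, if anything falls off the work surface, if the arm or the gripper's body presses on something with over 40 N, if the wrist force passes 120 N, or if a joint passes its speed limit or range.

## Working session

There is one attempt and no reset: what is moved stays moved. The work goes in short steps, Python scripts to look and compute and a tool call to move; the robot and the scene stay as the last step left them, time stands still between calls to the robot, and variables do not carry over. Pictures are saved under pics/ and viewed, at most 10 in all, crops included, and the job is handed in when it is done.

Besides the shell and the picture viewer there is one more tool, called after "Emit:" as name(argument=value, ...), one argument or row to a line, values as JSON. step_arm: Moves the arm, as the interface text tells. Its arguments: {"type":"object","properties":{"plan":{"type":"array","items":{"type":"array"}},"jaw":{"type":"number"},"grip_force":{"type":"number"}},"required":["plan"]}

```bash
mkdir -p pics; python3 - <<'E'
from bench import ctrl
import cv2,numpy as np
s=ctrl.read_state();print(s)
for n in("top","scene"):
    c=ctrl.read_camera(n);cv2.imwrite(f"pics/{n}0.png",c["image"][:,:,::-1]);np.savez(f"{n}0.npz",**c);print(n,c["K"],c["origin"],c["attitude"])
E
```

```text
{'time_s': 0.0, 'joint_positions': array([ 1.02898714e+00,  5.33853164e-02,  1.61429630e+00,  1.67528267e-05,
        1.47600857e+00, -1.18972151e-01]), 'qvel': array([ 1.88760657e-04,  1.71177357e-03, -1.05611611e-03,  2.08546389e-05,
        3.43028916e-04, -8.82302125e-04]), 'tau': array([-1.17653258e-04, -3.93684053e+01, -3.70173526e+01, -2.41246507e-04,
        7.21282893e-03, -3.72272530e-05]), 'position': array([0.2561226 , 0.56942427, 0.23004401]), 'tcp_rot': array([-3.48120520e-04,  2.09847714e-01,  9.77733520e-01, -9.89341004e-04]), 'contact_force': array([ 0.27734817,  0.12757336, -0.01796233]), 'moment': array([-0.03768364, -0.02901573, -0.04307643]), 'gripper_force': 0.0, 'gripper_width': 1.003184604317588}
top [[504.32179754   0.         317.56521909]
 [  0.         504.32179754 235.4637971 ]
 [  0.           0.           1.        ]] [0.3668833  0.25615411 1.10524152] [-0.02510364  0.71142593 -0.70190573  0.02390178]
scene [[510.71797918   0.         320.13433472]
 [  0.         510.71797918 236.78255289]
 [  0.           0.           1.        ]] [ 0.08576499 -0.46808515  0.76335449] [-0.41147261  0.87870557 -0.22367616  0.09238936]
```

View pics/top0.png

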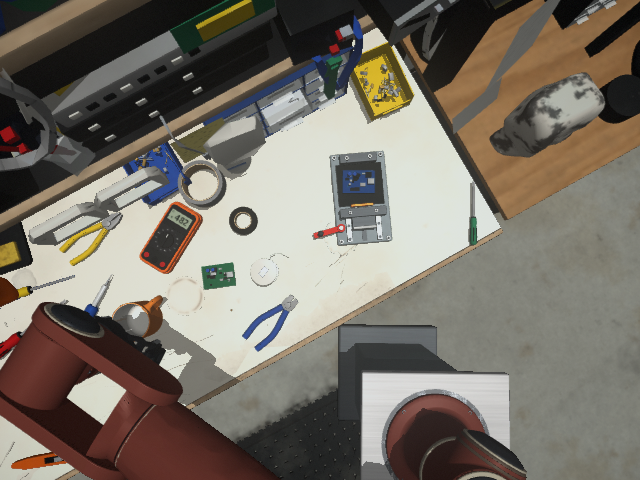

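View pics/scene0.png

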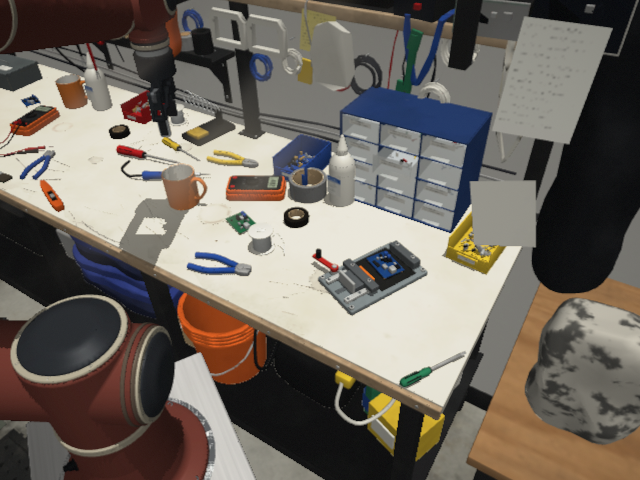

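The top view shows the vise plate at about (332–392, 150–245). The red latch is on its left at (313–345, 233), the blue board at (362, 180) and the thumb plate near (363, 232). Next I'll take an enlarged crop and the plate geometry.

```bash
cat > h.py <<'E'
import numpy as np,cv2
from scipy.spatial.transform import Rotation as R
def rot(q): return R.from_quat([q[1],q[2],q[3],q[0]])
def ray(c,uv,z):
    uv=np.atleast_2d(np.asarray(uv,float)); K=c["K"]
    d=rot(c["attitude"]).apply(np.c_[(uv-[K[0,2],K[1,2]])/K[0,0],np.ones(len(uv))])
    return c["origin"]+d*((z-c["origin"][2])/d[:,2])[:,None]
def proj(c,p):
    q=rot(c["attitude"]).inv().apply(np.atleast_2d(p)-c["origin"]); return q[:,:2]/q[:,2:]*c["K"][0,0]+[c["K"][0,2],c["K"][1,2]]
def cloud(c):
    v,u=np.mgrid[:480,:640]; d=c["depth"].astype(float);K=c["K"]
    P=np.stack([(u-K[0,2])/K[0,0]*d,(v-K[1,2])/K[1,1]*d,d],-1)
    return (rot(c["attitude"]).apply(P.reshape(-1,3))+c["origin"]).reshape(480,640,3)
E
python3 - <<'E'
from h import *
for n in("top","scene"):
    c=np.load(n+"0.npz");im=c["image"];P=cloud(c)
    a=ray(c,[[320,240]],0);print(n,a)
    if n=="top":
        # plate: everything non-white region between z 0.006 and .06 around
        m=(P[...,2]>.007)&(P[...,2]<.06);m[:140]=0;m[255:]=0;m[:,:325]=0;m[:,400:]=0
        m=cv2.morphologyEx(m.astype(np.uint8),cv2.MORPH_OPEN,np.ones((11,11)))
        pts=np.argwhere(m)[:,::-1]
        Q=ray(c,pts,0.012)[:,:2]
        r=cv2.minAreaRect((Q*1000).astype(np.float32));print(r,cv2.boxPoints(r))
    hsv=cv2.cvtColor(im,cv2.COLOR_RGB2HSV)
    red=((hsv[...,0]<6)|(hsv[...,0]>174))&(hsv[...,1]>150)&(hsv[...,2]>90)
    x=slice(300,360) if n=="top" else slice(300,350);y=slice(215,250) if n=="top" else slice(240,290)
    k=np.zeros_like(red);k[y,x]=red[y,x];p=np.argwhere(k)[:,::-1];print(len(p),cv2.minAreaRect(p.astype(np.float32)))
    print(ray(c,[p[p[:,0].argmin()],p[p[:,0].argmax()]],.027))
c=np.load("top0.npz");cv2.imwrite("pics/crop1.png",cv2.resize(c["image"][140:255,300:410,::-1],None,fx=5,fy=5,interpolation=cv2.INTER_CUBIC))
E
```

```text
top [[0.43369482 0.25307308 0.        ]]
((528.5086059570312, 164.054443359375), (205.19361877441406, 111.80802917480469), 12.887980461120605) [[416.02722 195.66635]
 [440.96558  86.67499]
 [640.99    132.44254]
 [616.05164 241.4339 ]]
120 ((328.85931396484375, 230.41378784179688), (7.2734575271606445, 31.505348205566406), 76.50426483154297)
[[0.44692253 0.26620865 0.027     ]
 [0.46284708 0.20205046 0.027     ]]
scene [[0.49055039 0.3296832  0.        ]]
102 ((324.44580078125, 263.0158996582031), (27.77342414855957, 6.78373908996582), 28.610462188720703)
[[0.43985704 0.26503628 0.027     ]
 [0.46792226 0.2099309  0.027     ]]
```

View pics/crop1.png

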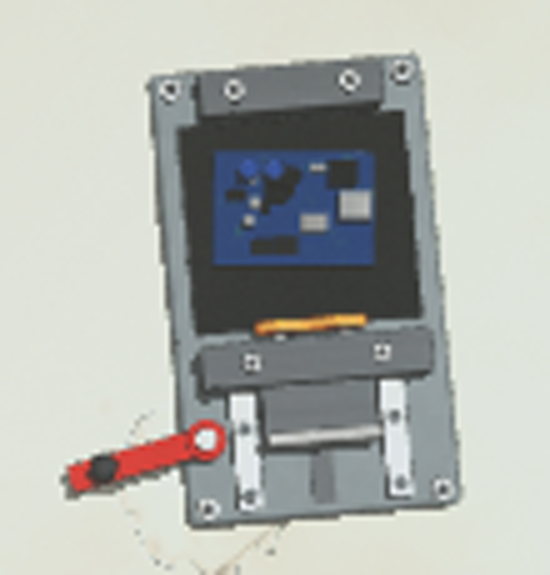

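The crop shows these points:
- Plate corners: (152,80), (416,55), (462,497) and (188,525).
- Pivot screw: (207,439).
- Post: about (103,467).
- Thumb plate top edge: (268,440) to (382,430).

The board lies roughly square and short of the fixed jaw.

```bash
cat >> h.py <<'E'
def vise(): 
    c=np.load("top0.npz"); px=lambda a:np.array(a)/5.+[300-.4,140-.4]
    q=ray(c,px([[152,80],[416,55],[462,497],[188,525]]),.012)[:,:2]
    m=np.array([[72,60],[72,-60],[-128,-60],[-128,60]])/1e3
    A=q-q.mean(0);B=m-m.mean(0)
    U,S,Vt=np.linalg.svd(B.T@A);Rm=(Vt.T@U.T);t=q.mean(0)-Rm@m.mean(0)
    return Rm,t,q,m,px,c
E
python3 - <<'E'
from h import *
Rm,t,q,m,px,c=vise()
print("yaw",np.arctan2(Rm[1,0],Rm[0,0]),"t",t,"res",(q-(m@Rm.T+t))*1e3)
toV=lambda p:(p[:,:2]-t)@Rm*1e3
for n,uv,z in(("pivot",[[207,439]],.032),("post",[[103,466]],.047),("thumb",[[268,440],[382,430]],.042),("head rear",[[205,400],[435,370]],.036),("fixed front top",[[202,115],[385,103]],.036),("board",[[215,152],[373,152],[375,265],[215,265]],.028)):
    w=ray(c,px(uv),z);print(n,w.round(4).tolist(),toV(w).round(1).tolist())
s=np.load("scene0.npz")
print(proj(s,[[*(Rm@[-.092,.05]+t),.032],[*(Rm@[.072,-.06]+t),.012],[*(Rm@[-.128,-.06]+t),.012]]))
E
```

```text
yaw 0.10261388919025324 t [0.55570638 0.16879328] res [[-2.1706632  -2.26658807]
 [-1.78740604  1.17696232]
 [ 2.72017644  0.80375107]
 [ 1.23789281  0.28587468]]
pivot [[0.4593, 0.2087, 0.032]] [[-91.8, 49.5]]
post [[0.446, 0.253, 0.047]] [[-100.5, 95.0]]
thumb [[0.4584, 0.1833, 0.042], [0.4633, 0.1351, 0.042]] [[-95.3, 24.4], [-95.4, -24.0]]
head rear [[0.4756, 0.2099, 0.036], [0.4898, 0.112, 0.036]] [[-75.4, 49.1], [-71.4, -49.8]]
fixed front top [[0.5985, 0.2124, 0.036], [0.6048, 0.1339, 0.036]] [[47.1, 39.0], [45.3, -39.7]]
board [[0.5842, 0.2063, 0.028], [0.5851, 0.1381, 0.028], [0.5358, 0.1369, 0.028], [0.5349, 0.2058, 0.028]] [[32.1, 34.4], [26.0, -33.6], [-23.0, -29.7], [-16.9, 39.0]]
[[333.48444914 265.92288863]
 [427.58649229 271.35355514]
 [350.89306009 312.74132143]]
```

Vise origin is about (0.556, 0.169) with yaw 0.103, slide about 9 mm and latch about -0.19 rad. I'll shut the fingers and go above the spot behind the thumb plate, twisting about -30°.

Emit:
step_arm(
  plan=[
    [[-30,-28,0],-3],
    [[-65,-60,0],-6],
    [[-100,-93,0],-10],
    [[-135,-125,0],-13],
    [[-170,-158,0],-16],
    [[-205,-190,0],-19],
    [[-240,-223,10],-22],
    [[-275,-255,30],-25],
    [[-305,-284,50],-28],
    [[-329,-306,80],-30],
    [[-329,-306,100],-30],
    [[-329,-306,100],-30],
  ],
  jaw=0,
)

```text
time_s: 1.6
position: [0.4293, 0.1552, 0.129]
tcp_rot: [-0.002, -0.05, 0.999, -0.0]
contact_force: [0.8, 0.2, 0.5]
gripper_width: 0.003
gripper_force: 0.0
```

```bash
python3 - <<'E'
from h import *
from bench import ctrl
Rm,t,*_=vise();s=ctrl.read_state();p=s["position"]
print(s["time_s"],p,(p[:2]-t)@Rm*1e3,s["gripper_width"],s["contact_force"],rot(s["tcp_rot"]).as_matrix()[:,0])
E
```

```text
1.6 [0.42927217 0.15520615 0.12901106] [-127.16092019   -0.56450328] 0.0030463254202829724 [0.77869575 0.18057028 0.52759322] [-0.99500715 -0.09968474  0.00487002]
```

Emit:
step_arm(
  plan=[
    [[0,0,30],0],
    [[0,0,65],0],
    [[0,0,95],0],
    [[0,0,104],0],
    [[0,0,104],0],
    [[0,0,104],0],
  ],
)

```text
time_s: 2.35
position: [0.4323, 0.1563, 0.0291]
tcp_rot: [0.002, -0.051, 0.999, 0.0]
contact_force: [-0.6, 0.2, 0.3]
gripper_width: 0.002
gripper_force: 0.0
```

Emit:
step_arm(
  plan=[
    [[-5,0,0],0],
    [[-10,0,0],0],
    [[-15,0,0],0],
    [[-20,0,0],0],
    [[-25,0,0],0],
    [[-25,0,0],0],
  ],
)

```text
time_s: 3.1
position: [0.4555, 0.1584, 0.027]
tcp_rot: [-0.001, -0.05, 0.999, -0.0]
contact_force: [-3.1, 0.3, 1.4]
gripper_width: 0.001
gripper_force: 1.5
```

```bash
python3 - <<'E'
from h import *
from bench import ctrl
Rm,t,*_=vise();s=ctrl.read_state();p=s["position"]
print(s["time_s"],p,(p[:2]-t)@Rm*1e3,s["contact_force"])
c=ctrl.read_camera("top");cv2.imwrite("pics/crop2.png",cv2.resize(c["image"][140:255,300:410,::-1],None,fx=5,fy=5,interpolation=cv2.INTER_CUBIC))
E
```

```text
3.1 [0.45545565 0.15837988 0.0270352 ] [-1.00790074e+02 -8.95513789e-02] [-3.11811135  0.26125543  1.37867028]
```

View pics/crop2.png

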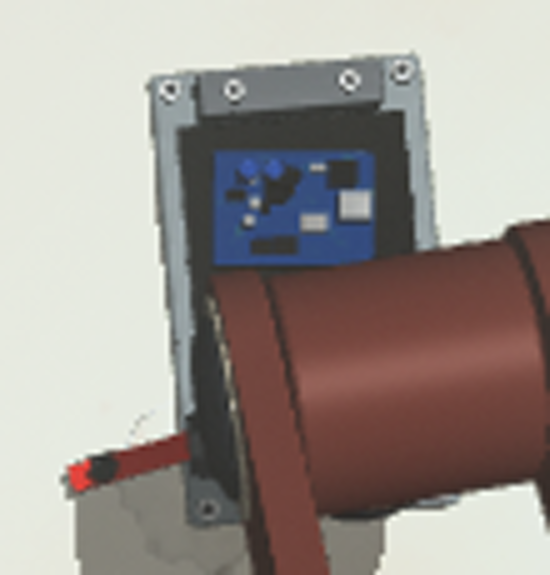

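The arm hides the jaw, but the -3 N reading suggests contact with the thumb plate. I'll keep pushing slowly.

Emit:
step_arm(
  plan=[
    [[-2,0,0],0],
    [[-5,0,0],0],
    [[-8,0,0],0],
    [[-11,0,0],0],
    [[-14,0,0],0],
    [[-17,0,0],0],
    [[-20,0,0],0],
    [[-22,0,0],0],
    [[-24,0,0],0],
    [[-26,0,0],0],
    [[-28,0,0],0],
    [[-28,0,0],0],
  ],
)

```text
time_s: 4.65
position: [0.4829, 0.1611, 0.027]
tcp_rot: [-0.001, -0.05, 0.999, -0.0]
contact_force: [-4.7, -1.8, 2.8]
gripper_width: -0.0
gripper_force: 2.5
```

```bash
cat > st.py <<'E'
from h import *
from bench import ctrl
Rm,t,*_=vise();s=ctrl.read_state();p=s["position"]
print(s["time_s"],p,(p[:2]-t)@Rm*1e3,s["contact_force"])
c=ctrl.read_camera("scene");np.savez("sc.npz",**c);c=ctrl.read_camera("top")
b=cv2.inRange(cv2.cvtColor(c["image"],cv2.COLOR_RGB2HSV),(105,120,40),(125,255,255));b[:150]=0;b[200:]=0;b[:,:335]=0;b[:,:][:,395:]=0
b=cv2.morphologyEx(b,cv2.MORPH_CLOSE,np.ones((9,9)))
n,l,st,_=cv2.connectedComponentsWithStats(b);i=1+st[1:,4].argmax()
Q=(ray(c,np.argwhere(l==i)[:,::-1],.028)[:,:2]-t)@Rm*1e3
print("board vise rect",cv2.minAreaRect(Q.astype(np.float32)),Q[:,0].max())
E
python3 st.py; python3 -c "
from h import *
c=np.load('sc.npz');cv2.imwrite('pics/s3.png',cv2.resize(c['image'][225:325,300:440,::-1],None,fx=5,fy=5,interpolation=cv2.INTER_CUBIC))"
```

```text
4.65 [0.48289441 0.16112012 0.02698931] [-73.2149562   -0.17437727] [-4.65301221 -1.759299    2.77040397]
board vise rect ((28.387304306030273, 5.789510726928711), (67.35621643066406, 24.484485626220703), 89.70015716552734) 40.77081303770343
```

View pics/s3.png

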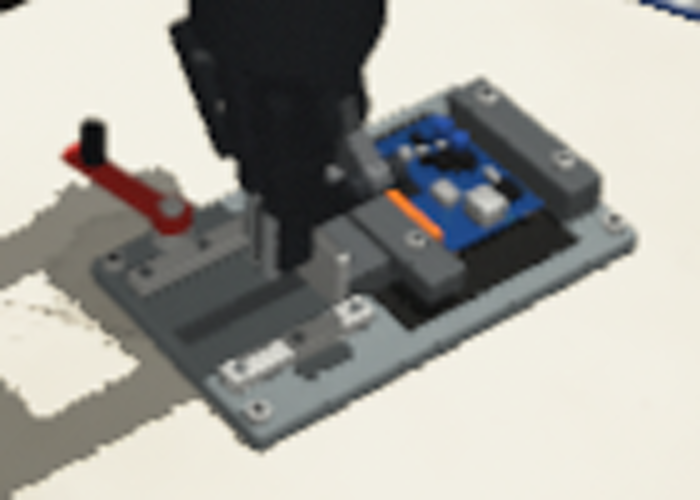

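The fingertips are on the thumb plate and the spring pad is now against the board, which has about 6 mm left to the fixed jaw. I'll continue in small steps.

Emit:
step_arm(
  plan=[
    [[-2,0,0],0],
    [[-4,0,0],0],
    [[-6,0,0],0],
    [[-8,0,0],0],
    [[-8,0,0],0],
  ],
)

```text
time_s: 5.38
position: [0.4903, 0.1619, 0.0269]
tcp_rot: [-0.002, -0.05, 0.999, -0.0]
contact_force: [-6.6, -1.2, 5.3]
gripper_width: -0.003
gripper_force: 3.7
```

Emit:
step_arm(
  plan=[
    [[-1,0,0],0],
    [[-2,0,0],0],
    [[-2,0,0],0],
  ],
)

```text
time_s: 5.75
position: [0.4903, 0.1619, 0.0269]
tcp_rot: [-0.005, -0.051, 0.999, -0.001]
contact_force: [-14.5, -2.4, 11.7]
gripper_width: -0.0
gripper_force: 7.6
```

```bash
python3 st.py
```

```text
5.75 [0.49027492 0.16186923 0.02689537] [-65.79653324  -0.18523132] [-14.45878573  -2.44375234  11.73861132]
board vise rect ((36.78058624267578, 5.509222030639648), (15.636347770690918, 67.79325103759766), 0.13685518503189087) 44.66427023761927
```

Emit:
step_arm(
  plan=[
    [[-1,0,0],0],
    [[-2,0,0],0],
    [[-3,0,0],0],
    [[-3,0,0],0],
  ],
)

```text
time_s: 6.35
position: [0.4903, 0.1619, 0.0269]
tcp_rot: [-0.009, -0.051, 0.999, -0.001]
contact_force: [-25.5, -4.4, 22.4]
gripper_width: -0.001
gripper_force: 13.3
```

```bash
python3 st.py; python3 -c "
from h import *
c=np.load('sc.npz');cv2.imwrite('pics/s4.png',cv2.resize(c['image'][225:325,300:440,::-1],None,fx=5,fy=5,interpolation=cv2.INTER_CUBIC))"
```

```text
6.35 [0.49034573 0.16188495 0.02685007] [-65.72447948  -0.17684452] [-25.50187315  -4.35517354  22.35088865]
board vise rect ((38.6592903137207, 5.513710021972656), (11.87891960144043, 67.79325103759766), 0.13685521483421326) 44.66427023761927
```

View pics/s4.png

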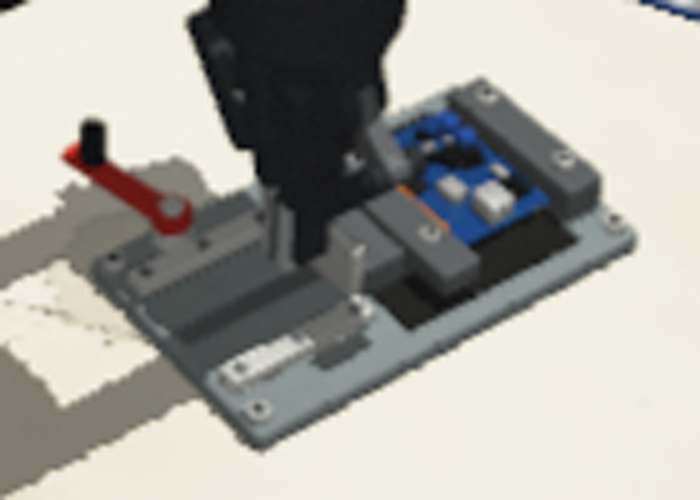

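The jaw is on its solid stop: there was no motion at 25 N, the pad is compressed and the board is against the fixed jaw. I'll back off, lift, and move to the outer near side of the latch post, twisting 45° so that a finger face points diagonally.

Emit:
step_arm(
  plan=[
    [[10,0,0],0],
    [[25,0,0],0],
    [[30,0,-30],0],
    [[35,0,-65],0],
    [[40,20,-90],9],
    [[50,50,-90],18],
    [[60,85,-90],27],
    [[61,116,-90],36],
    [[61,116,-90],45],
    [[61,116,-90],45],
  ],
)

```text
time_s: 7.7
position: [0.424, 0.2721, 0.1172]
tcp_rot: [0.0, 0.334, 0.942, 0.0]
contact_force: [-0.8, 0.4, -0.7]
gripper_width: -0.003
gripper_force: 0.0
```

```bash
python3 st.py; python3 - <<'E'
from h import *
from bench import ctrl
Rm,t,*_=vise();s=ctrl.read_state();x=rot(s["tcp_rot"]).as_matrix()
print("axes in vise",x[:2,0]@Rm,x[:2,1]@Rm,s["joint_positions"][5])
c=ctrl.read_camera("top");cv2.imwrite("pics/t5.png",cv2.resize(c["image"][140:255,300:410,::-1],None,fx=5,fy=5,interpolation=cv2.INTER_CUBIC))
E
```

```text
7.7 [0.42397724 0.27205039 0.11723232] [-120.45918609  116.20748895] [-0.80050865  0.40787306 -0.73313085]
board vise rect ((20.706676483154297, 5.487979888916016), (47.9791374206543, 68.05073547363281), 0.4122485816478729) 44.60718033373457
axes in vise [-0.70728615  0.7069273 ] [0.70692715 0.7072862 ] -0.4665557275871512
```

View pics/t5.png

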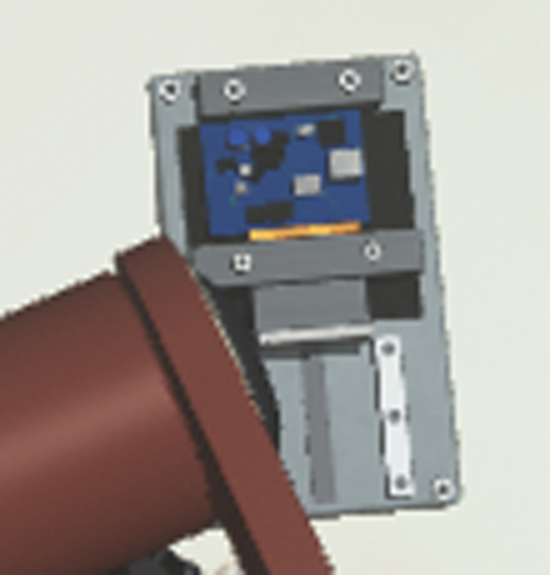

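The board is flush and square at the fixed jaw, at crop (205–365, 110–235), and the jaw stayed home. I'll descend and sweep the post round.

Emit:
step_arm(
  plan=[
    [[0,0,30],0],
    [[0,0,60],0],
    [[0,0,79],0],
    [[0,0,79],0],
    [[0,0,79],0],
  ],
)

```text
time_s: 8.48
position: [0.4249, 0.2719, 0.0392]
tcp_rot: [0.001, 0.336, 0.942, 0.001]
contact_force: [0.1, -0.3, 0.2]
gripper_width: 0.0
gripper_force: 0.0
```

Emit:
step_arm(
  plan=[
    [[-8,3,0],0],
    [[-17,6,0],0],
    [[-25,11,0],0],
    [[-32,16,0],0],
    [[-41,18,0],0],
    [[-50,19,0],0],
    [[-59,18,0],0],
    [[-68,16,0],0],
    [[-75,11,0],0],
    [[-81,7,0],0],
    [[-84,6,0],0],
    [[-84,6,0],0],
  ],
)

```text
time_s: 9.98
position: [0.4913, 0.2273, 0.0382]
tcp_rot: [-0.003, 0.337, 0.942, 0.004]
contact_force: [-4.5, 19.7, -0.4]
gripper_width: 0.0
gripper_force: 9.5
```

```bash
python3 st.py; python3 -c "
from h import *
c=np.load('sc.npz');cv2.imwrite('pics/s6.png',cv2.resize(c['image'][225:325,300:440,::-1],None,fx=5,fy=5,interpolation=cv2.INTER_CUBIC))"
```

```text
9.975 [0.49130027 0.22726269 0.03817275] [-58.07806292  64.75922015] [-4.49284981 19.70386146 -0.42850794]Traceback (most recent call last):
  File "st.py", line 8, in <module>
    n,l,st,_=cv2.connectedComponentsWithStats(b);i=1+st[1:,4].argmax()
                                                     ~~~~~~~~~~~~~~~^^
ValueError: attempt to get argmax of an empty sequence
```

View pics/s6.png

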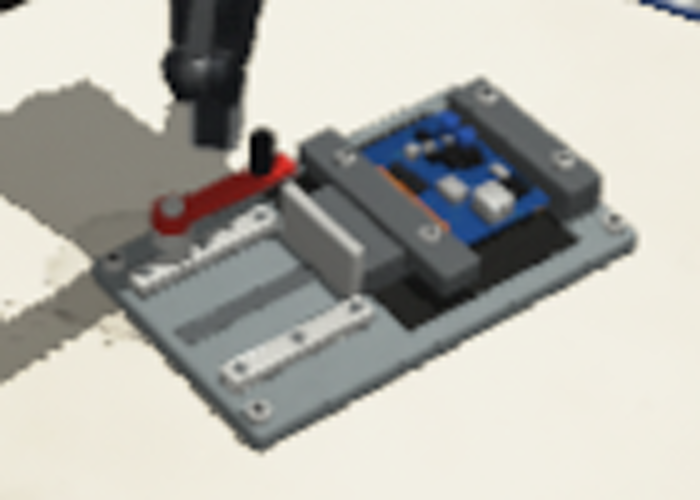

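The red bar now lies behind the jaw's left wing and resists at about 20 N, so it is on its stop. I'll retreat and verify.

Emit:
step_arm(
  plan=[
    [[15,0,0],0],
    [[35,0,0],0],
    [[40,0,-20],0],
    [[40,0,-60],0],
    [[80,40,-110],0],
    [[140,40,-130],0],
    [[200,40,-150],0],
    [[200,40,-150],0],
    [[200,40,-150],0],
  ],
)

```text
time_s: 11.2
position: [0.3628, 0.3806, 0.188]
tcp_rot: [0.0, 0.335, 0.942, -0.0]
contact_force: [0.7, -0.3, -0.0]
gripper_width: -0.003
gripper_force: 0.0
```

```bash
python3 st.py; python3 - <<'E'
from h import *
from bench import ctrl
c=ctrl.read_camera("top");Rm,t,q,m,px,_=vise()
im=c["image"];hsv=cv2.cvtColor(im,cv2.COLOR_RGB2HSV)
red=((hsv[...,0]<6)|(hsv[...,0]>174))&(hsv[...,1]>150)&(hsv[...,2]>80);k=np.zeros_like(red);k[185:250,305:365]=red[185:250,305:365]
Q=((ray(c,np.argwhere(k)[:,::-1],.027)[:,:2]-t)@Rm*1e3).astype(np.float32)
print("latch",cv2.minAreaRect(Q),cv2.fitLine(Q,cv2.DIST_L2,0,.01,.01).ravel())
cv2.imwrite("pics/t7.png",cv2.resize(im[140:255,300:410,::-1],None,fx=5,fy=5,interpolation=cv2.INTER_CUBIC))
E
```

```text
11.2 [0.36279632 0.3806348  0.18804075] [-170.19555331  230.48772815] [ 0.7439208  -0.26949905 -0.025388  ]
board vise rect ((20.81052017211914, 5.488725662231445), (47.77144241333008, 68.05073547363281), 0.4122485816478729) 44.60718033373457
latch ((-65.57974243164062, 48.979637145996094), (15.181069374084473, 67.22864532470703), 87.02491760253906) [ 9.9999309e-01  3.7255983e-03 -6.9419067e+01  5.0115505e+01]
```

View pics/t7.png

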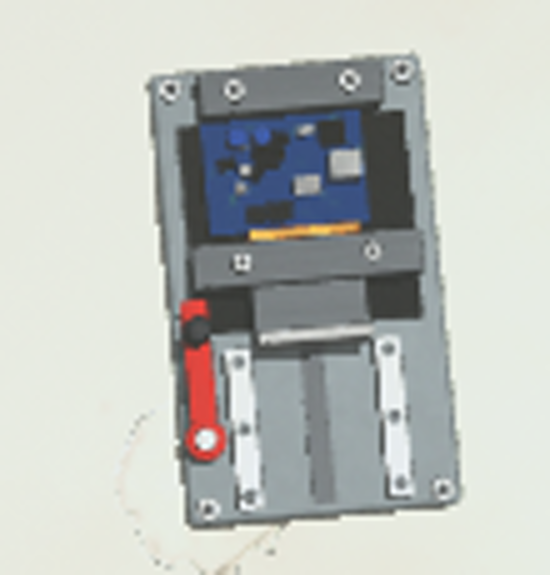

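The latch bar runs from the pivot at (205,438) to its end at (193,303), parallel to the vise x axis. It is behind the home jaw, and the board is square against the fixed jaw.

```bash
python3 -c "
from bench import ctrl
print(ctrl.finish_job())"
```

```text
the job is handed in; nothing more can be done
None
```

The job is handed in (no verdict came back): the sliding jaw is home on its stop, the blue board sits square against the fixed jaw, the red latch is swung shut behind the jaw, and the arm is clear, at about 11 s of the 45 s allowed.

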